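Clamp a beech offcut with the jig's lever bolt

TASK

Clamp the beech offcut under the jig's strap: screw the lever bolt in (clockwise seen from above) with its lever standing open until it is properly snug, without forcing it further, then fold the lever fully down. Leave the offcut and the tools around it where they are.

Things in the scene. Friction and masses are not known exactly. Their poses are not given: they have to be found in the camera images.
- jig: Plywood hold-down jig fixed on the table, 170 x 110 x 18 mm, origin under the middle of its board, x along the 170 mm length. The fence is at +x (top 34 mm), a 24 x 30 mm heel post at x = -62 mm (top 50 mm). The bolt stands upright at x = -12 mm, y = 0.
- strap: Steel strap, 130 x 22 x 10 mm, lying level along the jig's x above the board, with the bolt through it; origin straight above the jig's, on the strap's underside, 54 mm above the table; it reaches from jig x = -75 to +55 mm. Its round rubber foot (20 mm wide) at jig x = 45 mm rests loosely on the offcut; strap top is 64 mm, washer top 67 mm above the table.
- offcut: Loose beech block 40 x 90 x 30 mm lying on the jig board between bolt and fence, its top 48 mm above the table; origin under its middle.
- bolt_pivot (a point): On the bolt's upright axis at the height of the lever's hinge pin, about 85 mm above the table. It turns with the bolt: x is level and points to the side where the lever stands, y along the pin, z up. Screwing in is clockwise seen from above (its yaw falls). An unknown 2 to 6 rad is left before the head bears on the strap; the bolt sinks only 1.6 mm a turn, so the end is found by feel.
- bolt_head (a point): Middle of the underside of the round bolt head (26 mm wide), 18 mm below the pin. Pushing the lever sideways 45 mm from the axis takes about 1 N while the bolt runs free; once the head bears it takes 4 to 5 N, then 10 to 13 N more per radian. 6 to 8 N there (0.27 to 0.36 N m) is properly snug; above 9.5 N crushes the offcut. The thread stays where it is left.
- lever_grip (a point): On the lever's axis 56 mm from the hinge pin, in the middle of its black grip. The lever is a round bar 10 mm thick, from 40 mm outward a 14 mm thick grip, 79 mm long in all. Open, it rises outward at 42 degrees, so that this point is 42 mm from the bolt's axis and 37 mm above the pin; the lever's rounded end is 60 mm from the axis, its top 55 mm above the pin.
- lever (a joint): Fold angle of the lever, rad: 0 = open (rising at 42 degrees), 0.73 = fully folded down (level). It is stiff (0.25 N m: 5 to 6 N pressed down at the grip) and stays where it is left. Its end swings outward as it folds: follow that arc, as a straight push down from above can jam.
- pliers: Pliers, 50 x 166 x 14 mm, lying flat; bystander. Origin under the middle.
- tape_measure: Pocket tape measure, 38 x 80 x 66 mm; bystander. Origin under the middle.
- hinge_a: Steel cabinet hinge, 52 x 94 x 20 mm; bystander. Origin under the middle.

How it is judged:
By the outcome, as a careful person would: the job done as asked, in the order asked, and still so for the second after the job is handed in, with the robot touching nothing.
It also fails if it takes over 54 s, if anything falls off the work surface, if the arm or the gripper's body presses on something with over 40 N, if the wrist force passes 120 N, or if a joint passes its speed limit or range.

ROBOT

A 7-joint arm with a two-finger parallel gripper is mounted at the origin on a cart in front of the work surface, level with it; the furniture and walls round the work are solid. World frame = base frame: x ahead of the robot, y to its left, z up, the work surface at z = 0. Lengths are in m, angles in rad, forces in N, time in s.
With the tool pointing down it reaches from about 0.4 to 0.9 m from the base axis. Payload 5.5 kg.
Tool frame: the origin (TCP) lies midway between the tips of the shut fingers; the grasp point (between the pads) lies 19 mm behind it (manip.grip_depth is the distance from the TCP to the grasp point, in m); z points along the fingers, x is the direction in which the jaws open and shut, and the axes are right-handed (so a half turn about z gives the same grasp; the last joint's range is limited). The gripper opens to 92 mm and grips with 3 to 60 N. Pads are 19 mm wide; open, the fingers measure 130 mm over their backs; the gripper's body (75 mm by 190 mm) begins 47 mm behind the grasp point.
Start: joints at [1.398, 0.501, -0.427, 1.55, 0.221, 1.138, -0.21], TCP at [0.274, -0.589, 0.227] pointing down, gripper open.
Joint ranges: [-2.88, 2.88], [-0.31, 2.03], [-1.54, 1.56], [0.2, 2.42], [-1.41, 4.55], [0.19, 2.02], [-2.57, 2.57]. Speed limits (rad/s): [2.57, 2.57, 3.14, 3.14, 3.14, 3.14, 3.14].

INTERFACE

Orientations are given as a unit quaternion [x, y, z, w].
In Python, from bench import manip, effector, viewer gives the robot as it stands. Calls block until the motion is done:
- manip.move_pose(position, orientation): joint-space move of the TCP to a pose.
- manip.servo_line(position, ori=None, vel=0.15): straight line of the TCP; ori=None keeps the orientation; vel is the mean speed in m/s.
- manip.movej(angles): joint-space move.
- effector.open_jaws() and effector.close(f_grip=None): open the fingers fully, or close them until they stop; f_grip is the grip in N (None keeps the last).
- manip.sleep(seconds).
- manip.solve_ik(position, orientation): joint angles nearest the present ones, or None.
- viewer.get_image(name): name is "scene" or "side" or "wrist"; returns the picture (400x640x3 uint8, red, green, blue); there is no depth.
- viewer.get_calibration(name): a dict with "vfov" (degrees; the focal length in pixels is half the picture's height over the tangent of half this angle, whatever the lens; pixels are square), "cx", "cy" (the principal point, pixels), "eye" and "attitude" of the camera in the world. Camera axes: x right, y down, z forward; pixel columns grow to the right and rows downward; lengths in m; the calibration is good to about 2 mm. A picture is of the moment at which its call begins: read the wrist's pose just before it. get_calibration takes no time and is no camera call; for the wrist camera it gives the pose at the moment of the call.
A pose or a line that the arm cannot do raises manip.PlanningError and nothing moves.
- manip.hand_in(): hands the job in, once; it reports no verdict.
Readings, each from a call of its own:
- manip.current_clock(): time.
- manip.current_q(): joint angles.
- manip.current_joint_velocities(): joint speeds.
- manip.current_tau(): joint torques, N m.
- manip.current_tool_pos(): TCP position.
- manip.current_tcp_rot(): TCP orientation.
- manip.current_force(): force on the tool from outside, world axes, zero at the start.
- manip.current_wrist_torque(): the same for the moment, N m.
- manip.current_finger_gap(): finger opening in m.
Only numpy, scipy, OpenCV 4.12 (cv2) and the standard library are available. Lean on these libraries where they do the work, as an engineer would, in place of code of your own. Each camera call takes 0.05 s, during which the arm holds its last target.

## Working session

There is one attempt and no reset: what is moved stays moved. The work goes in short steps, each a Python script; the robot and the scene stay as the last script left them, time stands still between calls to the robot, and variables do not carry over. Pictures are saved under pics/ and viewed, and the job is handed in when it is done.

```bash
ls; mkdir -p pics
python3 - <<'E'
from bench import manip, effector, viewer
import cv2
for n in ["scene","side","wrist"]:
    im=viewer.get_image(n); cv2.imwrite(f"pics/{n}0.png",im[:,:,::-1])
    print(n,viewer.get_calibration(n))
print(manip.current_clock(),manip.current_force(),manip.current_tool_pos(),manip.current_tcp_rot())
E
```

```text
pics
scene {'vfov': 54.02735655567693, 'cx': 319.81848654074975, 'cy': 205.68736387369535, 'eye': array([0.12268543, 0.09588467, 0.76943393]), 'attitude': array([-0.44015221,  0.83191493, -0.29490925,  0.16496099])}
side {'vfov': 51.227716816994636, 'cx': 314.8919627680701, 'cy': 199.628834329134, 'eye': array([0.23820155, 0.40625894, 0.57933661]), 'attitude': array([-0.24265664,  0.84860433, -0.45548329,  0.11629024])}
wrist {'vfov': 60.67002733959168, 'cx': 320.97714405969214, 'cy': 198.8173344069722, 'eye': array([ 0.34887484, -0.55359233,  0.38303373]), 'attitude': array([ 0.83327603, -0.53094746, -0.08396225,  0.12921371])}
0.15 [ 0.5279616  -0.51896929  0.05441564] [ 0.27413151 -0.58876971  0.22590218] [ 8.43258615e-01 -5.37507516e-01 -6.14878218e-04 -4.47025086e-04]
```

View pics/scene0.png

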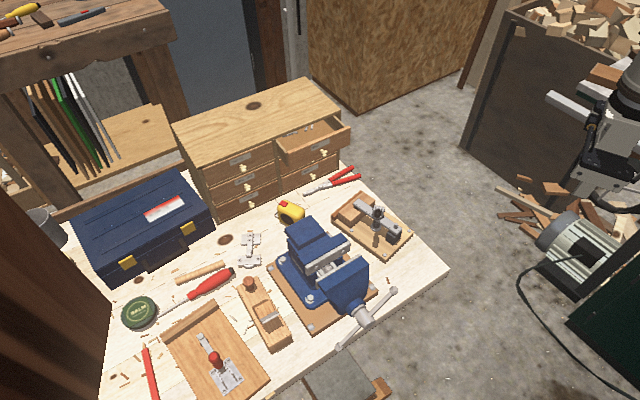

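View pics/side0.png

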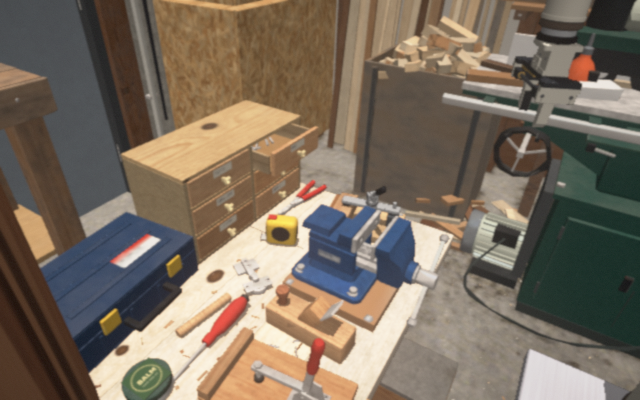

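View pics/wrist0.png

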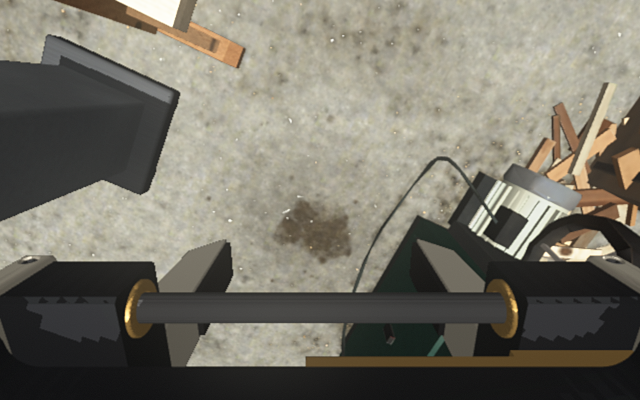

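The scene view shows the jig at about (373,225), behind the blue vise, with the pliers at (335,182) and the tape at (290,210). In the side view the vise partly hides the jig. I'll zoom in.

```bash
cat > h.py <<'E'
import numpy as np, cv2
from scipy.spatial.transform import Rotation as R
def ray(cal,u,v):
    f=200/np.tan(np.radians(cal['vfov'])/2)
    d=np.array([(u-cal['cx'])/f,(v-cal['cy'])/f,1.0])
    return np.array(cal['eye']),R.from_quat(cal['attitude']).apply(d)
def onz(cal,u,v,z):
    e,d=ray(cal,u,v); return e+d*(z-e[2])/d[2]
def proj(cal,p):
    f=200/np.tan(np.radians(cal['vfov'])/2)
    c=R.from_quat(cal['attitude']).inv().apply(np.array(p)-cal['eye'])
    return np.array([cal['cx']+f*c[0]/c[2],cal['cy']+f*c[1]/c[2]])
E
python3 - <<'E'
from bench import viewer
from h import *
im=cv2.imread('pics/scene0.png'); cv2.imwrite('pics/sc_c.png',cv2.resize(im[160:270,295:435],None,fx=5.5,fy=5.4,interpolation=cv2.INTER_CUBIC))
im=cv2.imread('pics/side0.png'); cv2.imwrite('pics/si_c.png',cv2.resize(im[170:260,290:430],None,fx=5.5,fy=5.5,interpolation=cv2.INTER_CUBIC))
c=viewer.get_calibration('scene')
for u,v,z in [(410,250,.018),(332,222,.018),(372,190,.018),(377,213,.075),(338,180,.01),(290,210,.06),(448,268,0),(330,340,0.0)]: print(u,v,onz(c,u,v,z))
E
```

```text
410 250 [ 0.41908152 -0.33591112  0.018     ]
332 222 [ 0.58410161 -0.23628107  0.018     ]
372 190 [ 0.61002923 -0.37953168  0.018     ]
377 213 [ 0.51238381 -0.30913152  0.075     ]
338 180 [ 0.69411198 -0.33298489  0.01      ]
290 210 [ 0.64234905 -0.15739627  0.06      ]
448 268 [ 3.42637377e-01 -3.83649244e-01  1.11022302e-16]
330 340 [ 3.57593228e-01 -7.26825131e-02  1.11022302e-16]
```

```bash
true
```

```text
(no output)
```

View pics/sc_c.png

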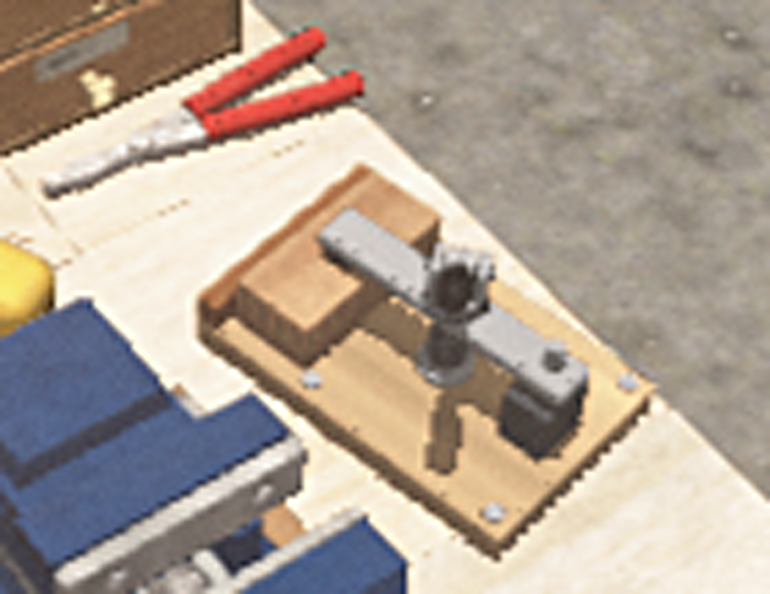

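View pics/si_c.png

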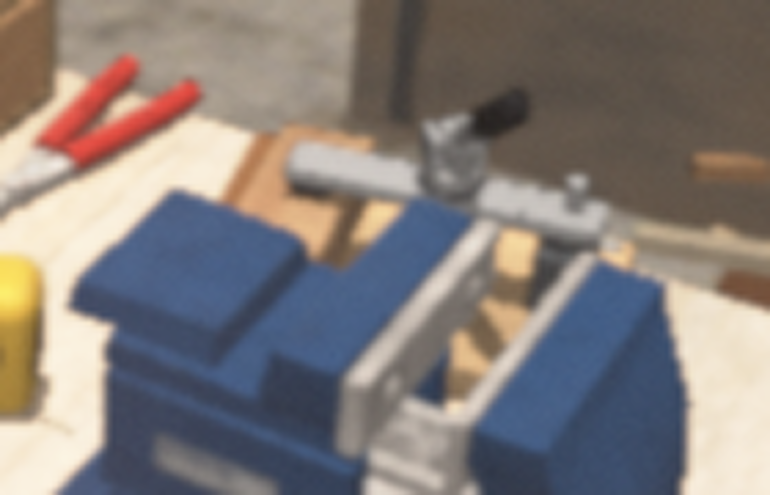

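Run:
```python
from bench import manip, viewer
from h import *
c=viewer.get_calibration('wrist'); p=manip.current_tool_pos(); q=manip.current_tcp_rot()
Rt=R.from_quat(q)
print('eye in tool',Rt.inv().apply(c['eye']-p),'cam z in tool',(Rt.inv()*R.from_quat(c['attitude'])).apply([0,0,1]))
b=np.array([0.512,-0.31,0.08])
q0=[0.8435,-0.5372,0,0]
o=Rt.inv().apply(c['eye']-p); z=(Rt.inv()*R.from_quat(c['attitude'])).apply([0,0,1])
R0=R.from_quat(q0/np.linalg.norm(q0))
for yaw in np.arange(-180,180,30):
    Rw=R.from_euler('z',yaw,degrees=True)*R0
    e=Rw.apply(o); d=Rw.apply(z)
    t=np.array([0,0,0.25])
    eye_z=.25+e[2]; s=(b[2]-eye_z)/d[2]; t[:2]=(b-e-d*s)[:2]
    s=manip.solve_ik(t,Rw.as_quat()); print(yaw,t.round(3),None if s is None else np.round(s,2))
```

```text
eye in tool [-0.00057286 -0.08262151 -0.15712318] cam z in tool [-0.00116822  0.30458986  0.95248289]
-180 [ 0.492 -0.318  0.25 ] [ 1.41  0.68 -1.3   1.68  0.68  1.32  1.99]
-150 [ 0.499 -0.327  0.25 ] [ 1.4   0.71 -1.3   1.65  0.7   1.34  2.51]
-120 [ 0.509 -0.332  0.25 ] [-0.32  0.77  1.36  1.68 -0.77  1.35 -2.06]
-90 [ 0.52 -0.33  0.25] [ 0.71  0.4  -0.25  1.62  0.11  1.14 -2.27]
-60 [ 0.529 -0.323  0.25 ] [ 0.77  0.42 -0.35  1.61  0.15  1.15 -1.8 ]
-30 [ 0.534 -0.313  0.25 ] [ 0.83  0.43 -0.46  1.61  0.2   1.15 -1.33]
0 [ 0.532 -0.302  0.25 ] [ 0.9   0.43 -0.57  1.62  0.25  1.16 -0.86]
30 [ 0.525 -0.293  0.25 ] [ 0.97  0.44 -0.68  1.65  0.29  1.16 -0.39]
60 [ 0.515 -0.288  0.25 ] [ 1.06  0.44 -0.78  1.67  0.33  1.16  0.1 ]
90 [ 0.504 -0.29   0.25 ] [ 1.14  0.45 -0.87  1.69  0.37  1.17  0.6 ]
120 [ 0.495 -0.297  0.25 ] [ 1.22  0.48 -0.96  1.7   0.42  1.18  1.11]
150 [ 0.49  -0.307  0.25 ] [ 1.29  0.53 -1.06  1.7   0.49  1.21  1.59]
```

Run:
```python
from bench import manip, viewer
from h import *
import json
q0=np.array([0.8435,-0.5372,0,0]);q0/=np.linalg.norm(q0)
for i,p in enumerate([[.532,-.302,.25],[.45,-.302,.25]]):
    if i==0: manip.move_pose(p,q0)
    else: manip.servo_line(p,vel=.15)
    c=viewer.get_calibration('wrist'); im=viewer.get_image('wrist')
    cv2.imwrite(f'pics/w{i+1}.png',im[:,:,::-1])
    json.dump({k:np.array(v).tolist() for k,v in c.items()},open(f'w{i+1}.json','w'))
    print(manip.current_clock(),manip.current_tool_pos(),manip.current_force())
```

```text
1.6417 [ 0.53086395 -0.30422409  0.24970815] [-8.37422005e-01  3.32504772e-01  3.45127619e-04]
2.3917 [ 0.45104851 -0.30209674  0.25032664] [ 0.72165273  0.33450512 -0.40943458]
```

View pics/w1.png

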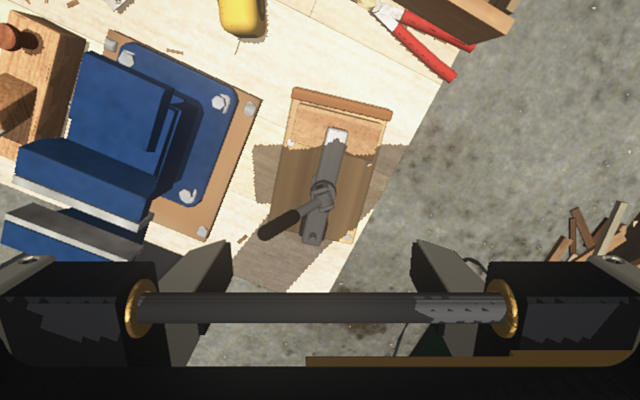

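View pics/w2.png

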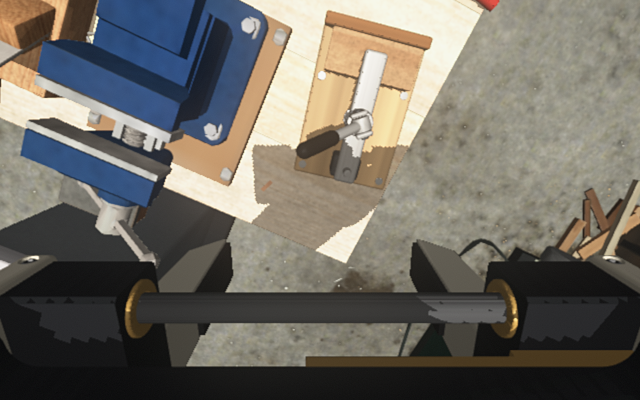

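Both views show the jig clearly. The lever's black grip points to lower left: its end is at about (264,234) in w1 and (302,150) in w2. The bolt is at about (322,193) and (360,123). I'll zoom in for accurate points.

Run:
```python
from h import *
a=cv2.imread('pics/w1.png')[80:250,245:400]; b=cv2.imread('pics/w2.png')[5:195,285:440]
a=cv2.convertScaleAbs(a,alpha=1.5,beta=20)
a=cv2.resize(a,None,fx=2.55,fy=2.55*1.1,interpolation=cv2.INTER_CUBIC)
b=cv2.resize(b,None,fx=2.55,fy=2.55,interpolation=cv2.INTER_CUBIC)
h=max(a.shape[0],b.shape[0])
o=np.zeros((h,a.shape[1]+b.shape[1],3),np.uint8);o[:a.shape[0],:a.shape[1]]=a;o[:b.shape[0],a.shape[1]:]=b
print(o.shape,a.shape);cv2.imwrite('pics/w12.png',o)
```

```text
(484, 790, 3) (477, 395, 3)
```

View pics/w12.png

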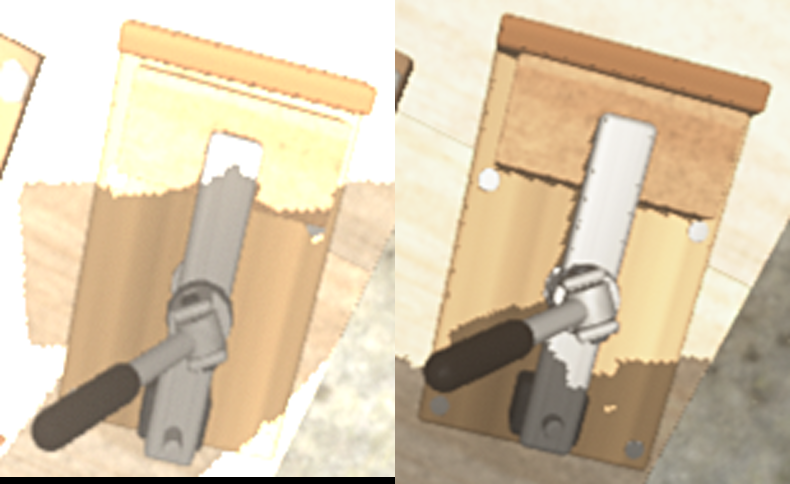

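```bash
cat > m.py <<'E'
from h import *
import json
c1=json.load(open('w1.json'));c2=json.load(open('w2.json'))
P1=lambda X,Y:(245+X/2.55,80+Y/2.805)
P2=lambda X,Y:(285+(X-395)/2.55,5+Y/2.55)
def tri(u1,u2):
    e1,d1=ray(c1,*u1);e2,d2=ray(c2,*u2)
    s=np.linalg.lstsq(np.c_[d1,-d2],e2-e1,rcond=None)[0]
    a,b=e1+d1*s[0],e2+d2*s[1]; return (a+b)/2,np.linalg.norm(a-b)
E
python3 - <<'E'
from m import *
from bench import viewer
f1=onz(c1,*P1(236,136),.064);n1=onz(c1,*P1(170,459),.064)
f2=onz(c2,*P2(630,119),.064);n2=onz(c2,*P2(547,450),.064)
for f,n in((f1,n1),(f2,n2)):
    print('strap',f,n,np.linalg.norm(f-n),'az',np.degrees(np.arctan2(*(f-n)[[1,0]])),'bolt',n+(f-n)*63/130)
print('tri far',tri(P1(236,136),P2(630,119)),'near',tri(P1(170,459),P2(547,450)))
print('tip',tri(P1(52,428),P2(440,372)))
print('gripstart',tri(P1(133,378),P2(525,335)))
b=(n1+(f1-n1)*63/130+n2+(f2-n2)*63/130)/2;b[2]=.085
for c,n in((c1,'1'),(c2,'2')): print('pin proj',n,proj(c,b))
s=viewer.get_calibration('scene');print('scene bolt',proj(s,b))
for c,P,t in((c1,P1,(52,428)),(c2,P2,(440,372))):
    # lever vertical plane: ray at tip centre height
    p=onz(c,*P(*t),.085+.072*np.sin(np.radians(42))); print('az from z', p, np.degrees(np.arctan2(*(p-b)[[1,0]])),np.linalg.norm((p-b)[:2]))
E
```

```text
strap [ 0.57896167 -0.29882312  0.064     ] [ 0.45458881 -0.32710943  0.064     ] 0.12754890599278432 az 12.812914296651158 bolt [ 0.51486181 -0.31340145  0.064     ]
strap [ 0.57770084 -0.29984556  0.064     ] [ 0.45329107 -0.32735446  0.064     ] 0.12741479862937344 az 12.468353826609325 bolt [ 0.51358196 -0.31402323  0.064     ]
tri far (array([ 0.57852434, -0.29982221,  0.05869022]), np.float64(0.0010597878416465955)) near (array([ 0.45215119, -0.32818353,  0.05850578]), np.float64(0.0002701878141203223))
tip (array([ 0.47541833, -0.27400049,  0.12808714]), np.float64(0.0012428739661313813))
gripstart (array([ 0.49583422, -0.29489543,  0.10971969]), np.float64(0.00021260973771906175))
pin proj 1 [323.6645964  197.62356467]
pin proj 2 [361.91281704 123.46241813]
scene bolt [378.50756648 208.78610509]
az from z [ 0.47778978 -0.27451295  0.1331774 ] 132.90454009180215 0.053515325639446935
az from z [ 0.47632879 -0.27326144  0.1331774 ] 133.13004886006075 0.05542708128116399
```

```bash
cat >> m.py <<'E'
B=np.array([0.5142,-0.3137])
def quat(xaz):
    x=np.array([np.cos(xaz),np.sin(xaz),0]);z=np.array([0,0,-1.]);y=np.cross(z,x)
    return R.from_matrix(np.c_[x,y,z]).as_quat()
def fpos(a,off,r=.045,z=.108):
    er=np.array([np.cos(a),np.sin(a)]);et=np.array([-er[1],er[0]])
    return np.r_[B+r*er+off*et,z]
E
python3 - <<'E'
from m import *
from bench import manip
print('vise',tri((151,210),(187,160)))
print('q',np.round(manip.current_q(),2))
for k in (0,180):
  for d in range(0,-370,-30):
    a=np.radians(133+d); x=a-np.pi/2+np.radians(k)
    s=manip.solve_ik(fpos(a,.028),quat(x)); print(k,d,None if s is None else np.round(s,2))
E
```

```text
vise (array([ 0.39131614, -0.14963481,  0.01716156]), np.float64(0.018615654711785064))
q [ 1.02  0.3  -0.58  1.79  0.18  1.1  -0.75]
0 0 [ 1.17  0.59 -0.83  1.89  0.55  0.91  0.82]
0 -30 [ 1.06  0.56 -0.75  1.89  0.48  0.88  0.3 ]
0 -60 [ 0.94  0.55 -0.65  1.86  0.43  0.88 -0.22]
0 -90 [ 0.86  0.57 -0.58  1.8   0.39  0.89 -0.72]
0 -120 [ 0.8   0.6  -0.51  1.73  0.36  0.91 -1.2 ]
0 -150 [ 0.74  0.61 -0.41  1.67  0.29  0.92 -1.65]
0 -180 [ 0.69  0.62 -0.29  1.64  0.21  0.92 -2.07]
0 -210 [ 0.66  0.61 -0.19  1.64  0.14  0.91 -2.49]
0 -240 [-0.05  0.77  0.9   1.7  -0.69  1.03 -2.34]
0 -270 [-0.23  1.06  1.35  1.76 -1.09  1.29 -2.55]
0 -300 [ 1.31  0.75 -1.02  1.78  0.74  1.04  1.81]
0 -330 [ 1.26  0.66 -0.93  1.85  0.64  0.97  1.32]
0 -360 [ 1.17  0.59 -0.83  1.89  0.55  0.91  0.82]
180 0 [ 0.78  0.46 -0.31  1.9   0.19  0.81 -2.03]
180 -30 [ 0.66  0.45 -0.23  1.9   0.14  0.8  -2.56]
180 -60 [-0.36  0.78  1.13  1.9  -0.83  1.03 -2.3 ]
180 -90 [ 1.27  0.96 -1.31  1.79  0.99  1.23  1.99]
180 -120 [ 1.13  0.8  -1.04  1.72  0.77  1.09  1.63]
180 -150 [ 1.07  0.78 -0.93  1.66  0.7   1.07  1.2 ]
180 -180 [ 1.04  0.76 -0.83  1.62  0.63  1.05  0.77]
180 -210 [ 1.02  0.72 -0.73  1.62  0.54  1.01  0.35]
180 -240 [ 1.01  0.67 -0.63  1.66  0.46  0.97 -0.08]
180 -270 [ 0.99  0.61 -0.55  1.72  0.38  0.92 -0.54]
180 -300 [ 0.95  0.55 -0.47  1.79  0.32  0.87 -1.01]
180 -330 [ 0.88  0.5  -0.4   1.86  0.25  0.83 -1.51]
180 -360 [ 0.78  0.46 -0.31  1.9   0.19  0.81 -2.03]
```

Run:
```python
from m import *
a=cv2.imread('pics/w1.png')[60:260,0:260]; b=cv2.imread('pics/w2.png')[0:200,0:260]
o=np.hstack([a,b]);o=cv2.resize(o,None,fx=1.53,fy=2,interpolation=cv2.INTER_CUBIC);cv2.imwrite('pics/v.png',o);print(o.shape)
for u in [(152,212),(150,222),(153,205)]:
  for v in [(185,103),(187,110),(183,115)]: print(u,v,tri(u,v))
```

```text
(400, 796, 3)
(152, 212) (185, 103) (array([ 0.48155425, -0.19382108,  0.18226536]), np.float64(0.0035961060682881216))
(152, 212) (187, 110) (array([ 0.47541988, -0.1913256 ,  0.17067837]), np.float64(0.0011809764902011566))
(152, 212) (183, 115) (array([ 0.46836617, -0.18652798,  0.15814786]), np.float64(0.0025626677441227207))
(150, 222) (185, 103) (array([ 0.4855444 , -0.20090982,  0.20264867]), np.float64(0.004174523791291633))
(150, 222) (187, 110) (array([ 0.4801276 , -0.19893256,  0.1929628 ]), np.float64(0.0020142274745119314))
(150, 222) (183, 115) (array([ 0.47403548, -0.19500767,  0.18284163]), np.float64(0.0032992635046945294))
(153, 205) (185, 103) (array([ 0.47835248, -0.18801415,  0.16597092]), np.float64(0.002867783859051259))
(153, 205) (187, 110) (array([ 0.47164627, -0.18508013,  0.15281815]), np.float64(0.0002299254877821317))
(153, 205) (183, 115) (array([ 0.46375634, -0.17948929,  0.13810695]), np.float64(0.0016671889502504317))
```

View pics/v.png

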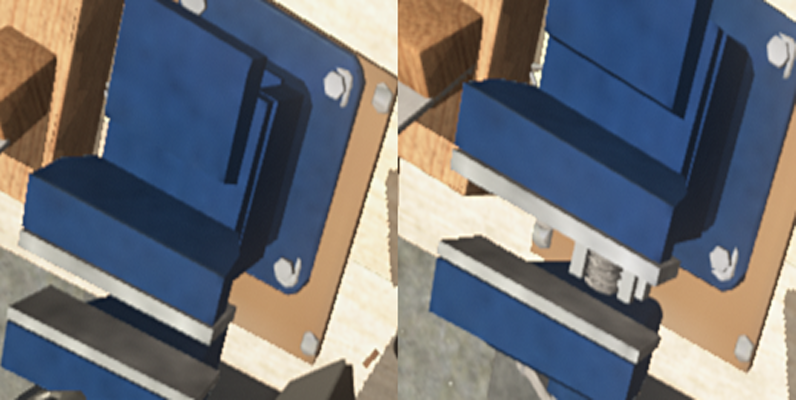

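Run:
```python
from m import *
for u,v in [((151.6,213.5),(183.1,131.5)),((140.5,230),(171.4,141)),((155.5,199),(183.5,91))]: print(tri(u,v))
```

```text
(array([ 0.44746979, -0.17702618,  0.1224843 ]), np.float64(0.0012563072833876058))
(array([ 0.44409801, -0.18034886,  0.14855796]), np.float64(0.0005821242805115892))
(array([ 0.48677357, -0.18886875,  0.1729422 ]), np.float64(0.006251213433576313))
```

```bash
cat >> m.py <<'E'
def readF(manip,n=20):
    F=[];M=[]
    for i in range(n):
        F.append(manip.current_force());M.append(manip.current_wrist_torque())
    return np.mean(F,0),np.mean(M,0),np.std(F,0),np.std(M,0)
E
python3 - <<'E'
from m import *
from bench import manip,effector
a=np.radians(133)
effector.close(f_grip=20)
print(manip.current_clock(),manip.current_finger_gap())
p=fpos(a,.038,z=.19)
manip.move_pose(p,quat(a-np.pi/2)); print(manip.current_clock())
manip.servo_line(fpos(a,.038),vel=.12); manip.sleep(.1)
print(manip.current_clock(),manip.current_tool_pos(),fpos(a,.038))
t=manip.current_clock()
for x in readF(manip): print(x.round(3))
print('reads dt',manip.current_clock()-t)
E
```

```text
3.8333 0.0010067774054779068
5.325
6.2583 [ 0.45648899 -0.30707637  0.10895296] [ 0.45571863 -0.30670502  0.108     ]
[-0.526 -0.519  0.743]
[ 0.003 -0.129  0.002]
[0. 0. 0.]
[0. 0. 0.]
reads dt 0.0
```

```bash
cat >> m.py <<'E'
def avg(manip,n=6,dt=.015):
    F=[];M=[];P=[]
    for i in range(n):
        F.append(manip.current_force());M.append(manip.current_wrist_torque());P.append(manip.current_tool_pos());manip.sleep(dt)
    return np.array(F),np.array(M),np.array(P)
E
python3 - <<'E'
from m import *
from bench import manip,viewer
im=viewer.get_image('wrist');cv2.imwrite('pics/w3.png',im[:,:,::-1])
F,M,P=avg(manip,12,.02)
print(F.mean(0).round(3),F.std(0).round(3),M.mean(0).round(4),M.std(0).round(4),P.mean(0).round(4),P.std(0).round(5))
np.save('bias.npy',np.r_[F.mean(0),M.mean(0)])
print(manip.current_clock())
E
```

```text
[-0.074 -0.113  0.076] [0.422 0.372 0.405] [ 0.0313 -0.1338  0.0136] [0.0222 0.0191 0.0324] [ 0.4561 -0.3071  0.1087] [1.5e-04 4.0e-05 1.3e-04]
6.5083
```

View pics/w3.png

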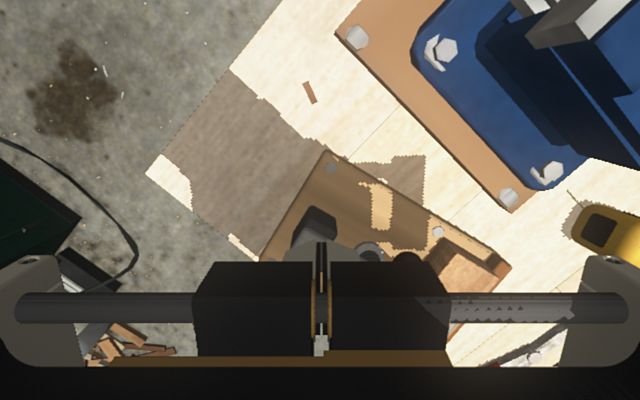

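```bash
cat > turn.py <<'E'
from m import *
from bench import manip
b=np.load('bias.npy')
def step(d,off,k,vel=.045,n=6):
    a=np.radians(133+d)
    manip.servo_line(fpos(a,off),quat(a-np.pi/2+np.radians(k)),vel=vel)
    F,M,P=avg(manip,n,.012)
    f=F.mean(0)-b[:3];m=M.mean(0)-b[3:]
    er=np.array([np.cos(a),np.sin(a)]);et=np.array([-er[1],er[0]])
    p=P.mean(0)[:2]-B
    T=p[0]*f[1]-p[1]*f[0]
    print(d,'Ft %.2f Fr %.2f Fz %.2f T %.3f Mz %.3f tcp r %.1f off %.1f t %.2f'%(f[:2]@et,f[:2]@er,f[2],T,m[2],1e3*p@er,1e3*p@et,manip.current_clock()),flush=True)
    return f[:2]@et,T,m[2]
E
python3 - <<'E'
from turn import *
for d in range(0,-110,-12):
    Ft,T,m=step(d,.028,0)
    if Ft>2.7: break
E
```

```text
0 Ft 0.12 Fr 0.21 Fz -0.29 T -0.001 Mz -0.019 tcp r 45.1 off 27.5 t 6.93
-12 Ft 0.20 Fr 0.05 Fz -0.29 T 0.008 Mz -0.005 tcp r 44.9 off 28.2 t 7.38
-24 Ft 0.03 Fr -0.07 Fz 0.03 T 0.003 Mz -0.005 tcp r 44.7 off 28.2 t 7.83
-36 Ft -0.05 Fr -0.01 Fz -0.15 T -0.002 Mz -0.017 tcp r 44.7 off 28.2 t 8.28
-48 Ft -0.13 Fr -0.01 Fz -0.05 T -0.006 Mz -0.000 tcp r 44.7 off 28.2 t 8.73
-60 Ft 0.09 Fr 0.29 Fz -0.27 T -0.004 Mz -0.010 tcp r 44.7 off 28.2 t 9.18
-72 Ft -0.04 Fr -0.04 Fz 0.02 T -0.001 Mz -0.007 tcp r 44.7 off 28.2 t 9.63
-84 Ft 0.33 Fr 0.04 Fz -0.28 T 0.014 Mz -0.021 tcp r 44.7 off 28.2 t 10.08
-96 Ft 0.04 Fr 0.19 Fz 0.06 T -0.003 Mz -0.000 tcp r 44.7 off 28.2 t 10.53
-108 Ft 0.19 Fr -0.02 Fz 0.12 T 0.009 Mz 0.000 tcp r 44.7 off 28.2 t 10.98
```

Run:
```python
from m import *
from bench import manip,viewer
im=viewer.get_image('scene')[:,:,::-1];a=cv2.resize(im[160:260,310:440],None,fx=3,fy=3,interpolation=cv2.INTER_CUBIC)
im=viewer.get_image('side')[:,:,::-1];b=cv2.resize(im[150:250,310:440],None,fx=3,fy=3,interpolation=cv2.INTER_CUBIC)
cv2.imwrite('pics/chk1.png',np.hstack([a,b]))
im=viewer.get_image('wrist')[:,:,::-1];cv2.imwrite('pics/w4.png',im)
```

```text
(no output)
```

View pics/chk1.png

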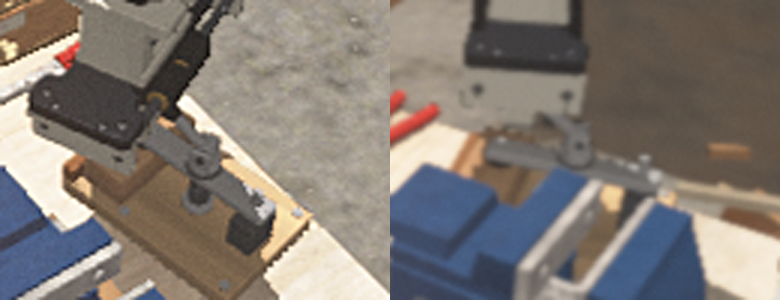

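View pics/w4.png

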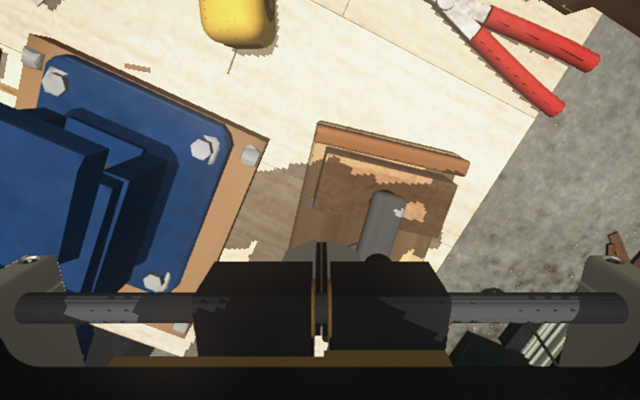

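The lever's grip is just right of the finger (wrist view, about (378,262)), so it was carried along. The force has decayed by the time I read it, so I'll sample straight after each motion.

```bash
cat >> turn.py <<'E'
def step2(d,off,k,vel=.045,dts=(0,.004,.004,.004,.01,.02),r=.045):
    a=np.radians(133+d)
    manip.servo_line(fpos(a,off,r),quat(a-np.pi/2+np.radians(k)),vel=vel)
    er=np.array([np.cos(a),np.sin(a)]);et=np.array([-er[1],er[0]])
    L=[];Z=[]
    for dt in dts:
        if dt: manip.sleep(dt)
        f=manip.current_force()-b[:3]; L.append(f[:2]@et);Z.append(manip.current_wrist_torque()[2]-b[5])
    p=manip.current_tool_pos()[:2]-B
    v=manip.current_joint_velocities()
    print('%.1f'%d,'Ft',np.round(L,2),'Mz %.3f'%np.mean(Z),'r %.1f off %.1f t %.3f v %.3f'%(1e3*p@er,1e3*p@et,manip.current_clock(),np.abs(v).max()),flush=True)
    return L
E
python3 - <<'E'
from turn import *
for d in (-112,-116,-120,-124,-128,-132):
    L=step2(d,.028,0)
    if np.mean(L[:3])>2.7: break
E
```

```text
-112.0 Ft [0.35 0.35 0.35 0.35 0.42 0.67] Mz -0.018 r 44.9 off 28.1 t 11.408 v 0.005
-116.0 Ft [0.69 0.69 0.69 0.69 0.28 0.48] Mz -0.033 r 44.9 off 28.1 t 11.683 v 0.004
-120.0 Ft [ 1.03  1.03  1.03  1.03  0.05 -0.22] Mz 0.011 r 44.9 off 28.1 t 11.958 v 0.004
-124.0 Ft [ 0.44  0.44  0.44  0.44  0.66 -0.21] Mz -0.024 r 44.9 off 28.0 t 12.233 v 0.003
-128.0 Ft [ 0.19  0.19  0.19  0.19 -0.11  0.54] Mz 0.024 r 44.9 off 28.0 t 12.508 v 0.006
-132.0 Ft [0.5  0.5  0.5  0.5  1.31 0.21] Mz 0.003 r 44.9 off 28.1 t 12.783 v 0.004
```

Run:
```python
from turn import *
for d in range(-137,-196,-5):
    L=step2(d,.028,0,dts=(0,.009,.009))
    if np.mean(L)>1.5: break
```

```text
-137.0 Ft [ 0.73  0.18 -0.46] Mz -0.019 r 44.9 off 28.0 t 13.050 v 0.005
-142.0 Ft [ 1.22 -0.67  0.71] Mz 0.007 r 44.8 off 28.0 t 13.317 v 0.007
-147.0 Ft [-0.07  0.51  0.43] Mz -0.019 r 44.9 off 28.0 t 13.583 v 0.008
-152.0 Ft [0.78 0.46 1.18] Mz -0.002 r 44.9 off 28.0 t 13.850 v 0.005
-157.0 Ft [ 0.78  0.26 -0.27] Mz 0.030 r 44.9 off 28.0 t 14.117 v 0.006
-162.0 Ft [1.42 0.78 0.6 ] Mz -0.042 r 44.9 off 28.0 t 14.383 v 0.006
-167.0 Ft [0.   0.02 1.24] Mz -0.033 r 44.9 off 27.9 t 14.650 v 0.006
-172.0 Ft [2.83 2.27 2.09] Mz 0.028 r 44.6 off 29.1 t 14.917 v 0.004
```

Run:
```python
from turn import *
a=np.radians(133-172);er=np.array([np.cos(a),np.sin(a)]);et=np.array([-er[1],er[0]])
for j in range(5):
    F,M,P=avg(manip,8,.009); print('%.2f'%manip.current_clock(),(F.mean(0)-b[:3])[:2]@et,(F.mean(0)-b[:3])[:2]@er,'Mz',M.mean(0)[2]-b[5],1e3*(P.mean(0)[:2]-B)@et)
```

```text
14.98 2.4696544471161297 -0.6632583515044606 Mz -0.015255917140429509 29.114224482843433
15.05 2.4769981633176195 -0.46297578619352747 Mz -0.007584443590348553 28.996826997804774
15.12 2.66643668133748 -0.5366961245790219 Mz -0.008434188688989696 28.80338178992472
15.18 2.793949582859063 -0.8015702305591136 Mz 0.0037319589584943434 28.64900013938067
15.25 2.732466548792936 -0.5329791678104694 Mz -0.008188444947504144 28.522261603701985
```

```bash
cat >> turn.py <<'E'
def step3(d,off,k,n=8,r=.045,vel=.02):
    a=np.radians(133+d)
    manip.servo_line(fpos(a,off,r),quat(a-np.pi/2+np.radians(k)),vel=vel)
    er=np.array([np.cos(a),np.sin(a)]);et=np.array([-er[1],er[0]])
    F,M,P=avg(manip,n,.009)
    f=F.mean(0)-b[:3];m=(M.mean(0)-b[3:])[2];p=P.mean(0)[:2]-B
    T=p[0]*f[1]-p[1]*f[0]
    print('%.1f'%d,'Ft %.2f Fr %.2f Fz %.2f T %.3f Mz %.3f r %.1f off %.2f t %.2f'%(f[:2]@et,f[:2]@er,f[2],T,m,1e3*p@er,1e3*p@et,manip.current_clock()),flush=True)
    return f[:2]@et,T,m
E
python3 - <<'E'
from turn import *
d=-172
for i in range(12):
    d-=1; Ft,T,m=step3(d,.028,0)
    if Ft>5.6 or T+m>.26: break
E
```

```text
-173.0 Ft 3.64 Fr -1.19 Fz -0.37 T 0.197 Mz -0.003 r 44.9 off 28.22 t 15.57
-174.0 Ft 3.27 Fr -1.07 Fz -0.18 T 0.177 Mz -0.021 r 45.0 off 27.88 t 15.88
-175.0 Ft 3.23 Fr -1.41 Fz -0.84 T 0.185 Mz -0.007 r 45.0 off 27.85 t 16.20
-176.0 Ft 3.19 Fr -1.11 Fz -0.63 T 0.175 Mz -0.018 r 45.0 off 27.89 t 16.52
-177.0 Ft 3.33 Fr -1.01 Fz -0.77 T 0.178 Mz -0.013 r 45.0 off 27.90 t 16.83
-178.0 Ft 3.19 Fr -1.27 Fz -0.81 T 0.179 Mz 0.008 r 45.0 off 27.92 t 17.15
-179.0 Ft 3.78 Fr -1.32 Fz -0.43 T 0.207 Mz 0.003 r 45.0 off 28.00 t 17.47
-180.0 Ft 3.81 Fr -0.76 Fz -0.80 T 0.193 Mz -0.006 r 45.0 off 28.02 t 17.78
-181.0 Ft 3.93 Fr -0.96 Fz -0.89 T 0.204 Mz 0.001 r 45.0 off 28.01 t 18.10
-182.0 Ft 4.23 Fr -1.30 Fz -0.83 T 0.227 Mz -0.001 r 45.0 off 28.01 t 18.42
-183.0 Ft 4.19 Fr -1.61 Fz -0.70 T 0.234 Mz -0.016 r 45.0 off 28.02 t 18.73
-184.0 Ft 4.58 Fr -1.65 Fz -0.95 T 0.252 Mz -0.005 r 45.0 off 28.02 t 19.05
```

Run:
```python
from turn import *
a=np.radians(133-184);er=np.array([np.cos(a),np.sin(a)]);et=np.array([-er[1],er[0]])
def rd(n=12):
    F,M,P=avg(manip,n,.009);f=F.mean(0)-b[:3];m=(M.mean(0)-b[3:])
    print('%.2f'%manip.current_clock(),'Ft %.2f Fr %.2f Fz %.2f'%(f[:2]@et,f[:2]@er,f[2]),'M',m.round(3),1e3*(P.mean(0)[:2]-B)@et); return F.mean(0),M.mean(0)
rd();rd()
manip.servo_line(fpos(a,.034),vel=.04)
r1=rd(24);r2=rd(12)
np.save('bias2.npy',np.r_[(r1[0]*2+r2[0])/3,(r1[1]*2+r2[1])/3])
# re-press
for off in (.0285,.028,.0276,.0272):
    manip.servo_line(fpos(a,off),vel=.02); rd(8)
```

```text
19.15 Ft 4.36 Fr -1.34 Fz -0.68 M [ 0.862 -0.348  0.011] 28.03216277457303
19.25 Ft 4.58 Fr -1.52 Fz -0.52 M [ 0.861 -0.35  -0.002] 28.01599219455544
19.75 Ft 0.24 Fr 0.02 Fz 0.07 M [ 0.088  0.146 -0.009] 32.728427312427996
19.85 Ft 0.29 Fr -0.10 Fz 0.10 M [ 0.068  0.149 -0.022] 33.18061180148532
20.34 Ft 3.71 Fr 0.24 Fz 0.79 M [ 0.42  -0.378  0.009] 29.47361714866812
20.66 Ft 4.62 Fr 0.85 Fz 1.14 M [ 0.478 -0.549  0.023] 28.58452249388574
20.98 Ft 4.70 Fr 0.90 Fz 1.88 M [ 0.518 -0.688  0.052] 27.969055922684152
21.29 Ft 5.40 Fr 1.10 Fz 2.08 M [ 0.544 -0.746  0.047] 27.587027220591974
```

Run:
```python
from turn import *
b=np.load('bias2.npy')
a=np.radians(133-184);er=np.array([np.cos(a),np.sin(a)]);et=np.array([-er[1],er[0]])
for off in (.0268,.0264):
    manip.servo_line(fpos(a,off),vel=.02)
    F,M,P=avg(manip,12,.009);f=F.mean(0)-b[:3];m=(M.mean(0)-b[3:]);p=P.mean(0)[:2]-B
    print('%.2f'%manip.current_clock(),'Ft %.2f Fr %.2f Fz %.2f'%(f[:2]@et,f[:2]@er,f[2]),'Mz %.3f'%m[2],'T %.3f'%(p[0]*f[1]-p[1]*f[0]+m[2]),1e3*p@er,1e3*p@et)
```

```text
21.64 Ft 5.08 Fr 0.82 Fz 1.90 Mz 0.054 T 0.261 45.25739927300581 27.21447218788869
21.99 Ft 5.10 Fr 1.04 Fz 2.13 Mz 0.058 T 0.261 45.28530081435013 26.858670122398387
```

Run:
```python
from turn import *
from bench import viewer,effector
import json
a=np.radians(133-184)
manip.servo_line(fpos(a,.034),vel=.05)
manip.servo_line(fpos(a,.036,z=.18),vel=.15)
q0=np.array([0.8435,-0.5372,0,0]);q0/=np.linalg.norm(q0)
manip.move_pose([.46,-.302,.25],q0); manip.sleep(.15)
c=viewer.get_calibration('wrist'); im=viewer.get_image('wrist')[:,:,::-1]
cv2.imwrite('pics/w5.png',im)
json.dump({k:np.array(v).tolist() for k,v in c.items()},open('w5.json','w'))
pb=proj(c,[*B,.085]);print(pb,manip.current_clock())
x,y=int(pb[0]),int(pb[1]);x0,y0=x-80,max(0,y-75);print(x0,y0)
cv2.imwrite('pics/w5c.png',cv2.resize(im[y0:y0+150,x0:x0+160],None,fx=4,fy=4,interpolation=cv2.INTER_CUBIC))
```

```text
[358.29073412 133.07337232] 24.3167
278 58
```

View pics/w5c.png

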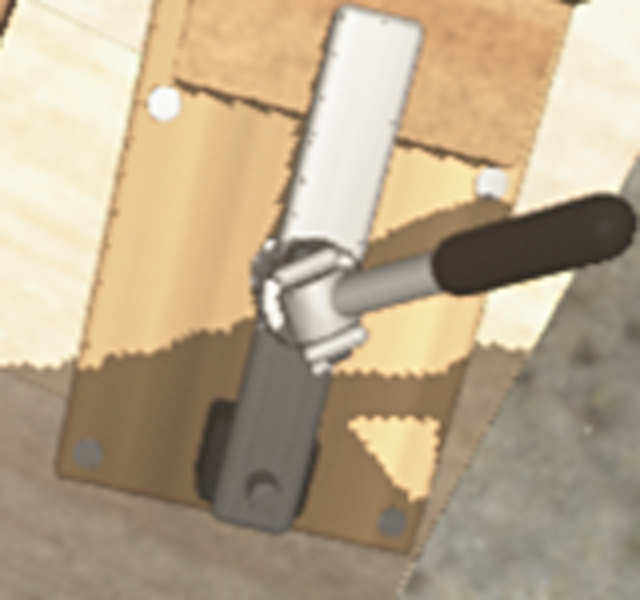

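The crop shows the lever still standing open. Its tip is at about crop (606,226), the grip starts at (438,270), and the bracket is centred at about (313,302). The bracket agrees with the predicted pin to about 2 px.

Run:
```python
from m import *
from bench import manip
c=json.load(open('w5.json'))
P=lambda X,Y:(278+X/4,58+Y/4)
t=onz(c,*P(606,226),.085+.072*.669);g=onz(c,*P(438,270),.085+.040*.669);pn=onz(c,*P(313,302),.087)
for n,x in(('tip',t),('g',g)): print(n,x,np.degrees(np.arctan2(*(x[:2]-B)[[1,0]])),np.linalg.norm(x[:2]-B))
print('line az',np.degrees(np.arctan2(*(t-g)[[1,0]])),pn, 'tip from pn',np.degrees(np.arctan2(*(t-pn)[[1,0]])))
a=np.radians(-50)
for r,z in((.02,.16),(.023,.124),(.041,.091)): 
  s=manip.solve_ik(np.r_[B+r*np.array([np.cos(a),np.sin(a)]),z],quat(a-np.pi/2));print(None if s is None else s.round(2))
```

```text
tip [ 0.55345043 -0.35034471  0.133168  ] -43.03362677036462 0.0536975925604151
g [ 0.53203594 -0.3293163   0.11176   ] -41.20385883569636 0.023706320127693265
line az -44.47881469377459 [ 0.51318279 -0.31187317  0.087     ] tip from pn -43.69326841604819
[ 0.58  0.49 -0.09  1.7   0.05  0.96 -1.97]
[ 0.58  0.53 -0.08  1.71  0.05  0.9  -1.97]
[ 0.58  0.6  -0.07  1.68  0.05  0.86 -1.96]
```

```bash
cat > fold.py <<'E'
from m import *
from bench import manip
a=np.radians(-43.8);er=np.array([np.cos(a),np.sin(a)]);et=np.array([-er[1],er[0]])
Bp=np.array([.5139,-.3132]);Q=quat(a-np.pi/2);zp=.0845
def tp(phi,s=.050,he=.0095,h=.007):
    p=np.radians(phi);u=s*np.cos(p)-h*np.sin(p)-he;w=s*np.sin(p)+h*np.cos(p)
    return np.r_[Bp+u*er,zp+w]
def rd(tag,b,n=5):
    F,M,P=avg(manip,n,.009);f=F.mean(0)-b[:3];p=P.mean(0)
    print(tag,'Fz %.2f Fr %.2f Ft %.2f Mz %.3f'%(f[2],f[:2]@er,f[:2]@et,(M.mean(0)-b[3:])[2]),'u %.1f z %.1f t %.2f'%(1e3*(p[:2]-Bp)@er,1e3*p[2],manip.current_clock()),flush=True)
    return f
E
python3 - <<'E'
from fold import *
p=tp(50);p[2]=.165
manip.move_pose(p,Q);manip.sleep(.1)
F,M,P=avg(manip,12,.009);b=np.r_[F.mean(0),M.mean(0)];np.save('bias3.npy',b)
manip.servo_line(tp(50),vel=.1);rd('50',b)
for phi in (44,38,32,26,20,14,8,3):
    manip.servo_line(tp(phi),vel=.04);f=rd(phi,b)
    if np.linalg.norm(f)>14: break
E
```

```text
50 Fz 0.07 Fr 0.33 Ft 0.01 Mz -0.005 u 17.3 z 127.3 t 26.18
44 Fz -0.12 Fr 0.27 Ft -0.02 Mz -0.006 u 22.0 z 124.6 t 26.50
38 Fz 4.28 Fr -1.26 Ft 0.32 Mz -0.042 u 25.9 z 121.2 t 26.82
32 Fz 4.62 Fr -0.51 Ft 0.57 Mz -0.005 u 29.6 z 117.4 t 27.15
26 Fz 4.35 Fr -0.09 Ft 0.33 Mz 0.007 u 32.8 z 113.1 t 27.48
20 Fz 4.10 Fr 0.65 Ft 0.29 Mz 0.002 u 35.4 z 108.4 t 27.80
14 Fz 4.66 Fr 0.92 Ft 0.90 Mz 0.016 u 37.6 z 103.6 t 28.12
8 Fz 3.71 Fr 1.86 Ft 0.91 Mz -0.019 u 39.2 z 98.5 t 28.45
3 Fz 3.76 Fr 2.00 Ft 1.22 Mz -0.019 u 40.2 z 94.2 t 28.75
```

Run:
```python
from fold import *
b=np.load('bias3.npy')
for phi in (0,-1.5,-3,-4,-5,-6,-7,-8,-9):
    p=tp(max(phi,0));p[2]=tp(phi)[2]
    manip.servo_line(p,vel=.03);f=rd(phi,b)
    if f[2]>9: break
```

```text
0 Fz 4.21 Fr 2.13 Ft 1.32 Mz -0.008 u 40.7 z 91.7 t 29.04
-1.5 Fz 5.97 Fr 2.30 Ft 1.24 Mz -0.007 u 41.1 z 90.8 t 29.33
-3 Fz 8.38 Fr 2.27 Ft 0.97 Mz -0.036 u 41.7 z 90.1 t 29.62
-4 Fz 10.13 Fr 2.05 Ft 1.22 Mz -0.010 u 42.1 z 89.7 t 29.92
```

Run:
```python
from fold import *
from bench import viewer
b=np.load('bias3.npy')
manip.sleep(.2);rd('hold',b)
p=tp(0);p[2]=.17
manip.servo_line(p,vel=.12);rd('up',b)
q0=np.array([0.8435,-0.5372,0,0]);q0/=np.linalg.norm(q0)
manip.move_pose([.46,-.302,.25],q0); manip.sleep(.15)
c=viewer.get_calibration('wrist'); im=viewer.get_image('wrist')[:,:,::-1]
json.dump({k:np.array(v).tolist() for k,v in c.items()},open('w6.json','w'));cv2.imwrite('pics/w6.png',im)
pb=proj(c,[*B,.085]);x0,y0=int(pb[0])-80,max(0,int(pb[1])-75);print(x0,y0,proj(c,np.r_[Bp+.079*er,.0845]),manip.current_clock())
A=cv2.resize(im[y0:y0+150,x0:x0+160],None,fx=2.5,fy=2.5,interpolation=cv2.INTER_CUBIC)
s=viewer.get_image('side')[:,:,::-1]; S=cv2.resize(s[160:235,340:420],(400,375),interpolation=cv2.INTER_CUBIC)
cv2.imwrite('pics/w6c.png',np.hstack([A,S]))
```

```text
hold Fz 10.17 Fr 2.43 Ft 0.75 Mz -0.033 u 42.1 z 89.7 t 30.16
up Fz 0.09 Fr -0.14 Ft -0.32 Mz -0.032 u 39.4 z 168.7 t 31.03
278 57 [439.93136325 101.03835368] 32.3083
```

View pics/w6c.png

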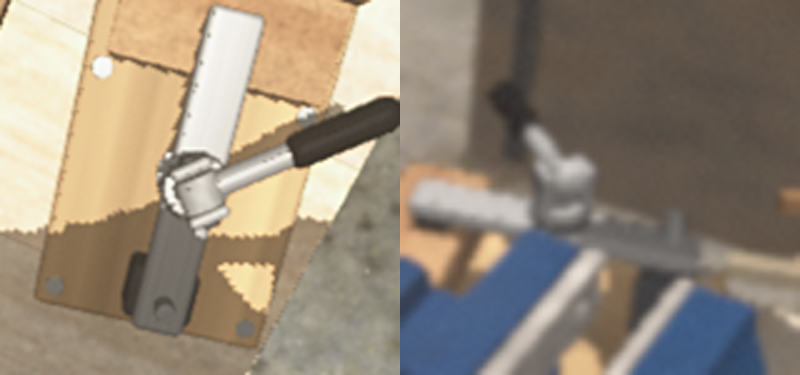

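```bash
python3 - <<'E'
from fold import *
c=json.load(open('w6.json'));im=cv2.imread('pics/w6.png')
m=(im.max(2)<75).astype(np.uint8);m[:60]=0;m[150:]=0;m[:,:380]=0;m[:,470:]=0
n,l,s,ce=cv2.connectedComponentsWithStats(m);i=1+np.argmax(s[1:,4]);pts=np.argwhere(l==i)[:,::-1];print(s[i],ce[i])
box=cv2.fitEllipse(pts[:, None].astype(np.float32)) if 0 else cv2.minAreaRect(pts.astype(np.float32));print(box)
# grip centreline mid (59.5mm along lever) and length, for fold residual
for phi in (0,3,6,10):
    g=lambda s:proj(c,np.r_[Bp+s*np.cos(np.radians(phi))*er,zp+s*np.sin(np.radians(phi))])
    print(phi,'start',g(.040),'mid',g(.0595),'end',g(.079),'len',np.linalg.norm(g(.079)-g(.04)))
E
python3 -c "
import cv2;im=cv2.imread('pics/w6.png');cv2.imwrite('pics/w6d.png',cv2.resize(im[70:170,330:450],None,fx=5,fy=5,interpolation=cv2.INTER_CUBIC))"
```

```text
[393  96  46  28 507] [415.91715976 109.07495069]
((416.2068786621094, 109.01725006103516), (13.555760383605957, 47.166622161865234), 68.19859313964844)
0 start [398.68294925 117.02121033] mid [419.16228084 109.08591805] end [439.93136325 101.03835368] len 44.23667442568346
3 start [399.11727837 117.21993913] mid [420.01109441 109.3085517 ] end [441.33684322 101.23361409] len 45.144814150808095
6 start [399.44013075 117.46551637] mid [420.69802765 109.60295467] end [442.53639934 101.5256954 ] len 45.94960565166881
10 start [399.69188284 117.86609909] mid [421.35039323 110.1091299 ] end [443.7949223  102.07064908] len 46.846284061911824
```

View pics/w6d.png

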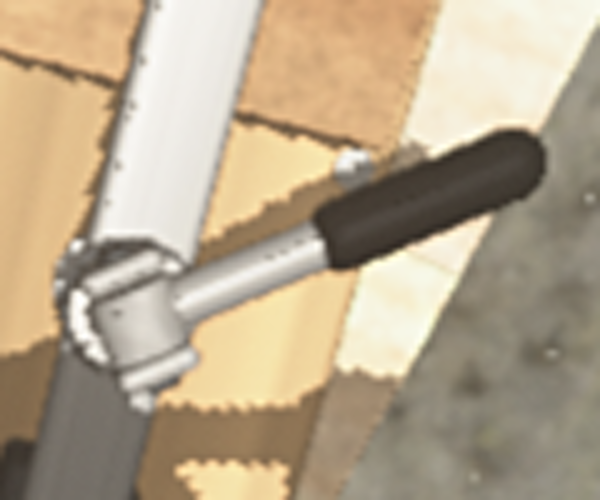

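Run:
```python
from bench import manip
print(manip.current_clock());manip.hand_in()
```

```text
32.3583
the job is handed in; nothing more can be done
```

I screwed the lever bolt in about 177° (3.1 rad), folded the lever down to its stop, and handed the job in at 32.4 s with the arm clear. The one result I could not confirm directly is whether the bolt is within the snug range.

- **Bolt tightness:** The head began to bear on the strap after roughly 165° of lever travel, and force then rose about 11 N per radian, as described.
    - **Direct reading:** The last reading with the arm at rest was about 0.26 N m, just under the 0.27–0.36 N m window.
    - **Why I stopped there:** At-rest readings came out low: about 0.2 N in the free run and about 3.2 N at first bearing, where about 1 N and 4–5 N are stated. Correcting for that, or working from the angle turned past bearing, gives about 0.30–0.31 N m. The uncertainty is about 0.26 to 0.35, so I stopped rather than risk crushing the offcut.
- **Lever fold:** I followed the lever's arc at about 4–5 N, then met a firm stop at 10 N with the fingertip at about the height of a level lever. The final wrist picture also shows the lever level, with its end within about 1 px of where it should be. Its direction has not turned since tightening.
- **Surroundings:** The arm touched nothing but the lever, and the largest force was about 10 N. The visible part of the offcut looks the same as before. I did not measure the offcut or the tools again.
- **Failed check:** My first attempt to measure the vise height matched the wrong points and gave a nonsense value. I redid it and got 0.12–0.15 m, and the gripper body stayed above that.

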